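Release the interlocked heel clamp

ROBOT

A 6-joint arm with a two-finger parallel gripper is mounted at the origin on the work surface. World frame = base frame: x ahead of the robot, y to its left, z up, the work surface at z = 0. Lengths are in mm, angles in degrees, forces in N, time in s.
With the tool pointing down it reaches from about 350 to 850 mm from the base axis. Payload 8.1 kg.
Tool frame: the origin (TCP) lies on the centre line of the jaws, within the pads' length; the fingertips stand 8 mm ahead of it and the grasp point (between the pads) lies 11 mm behind it; x points along the fingers, z is the direction in which the jaws open and shut, and the axes are right-handed (so a half turn about x gives the same grasp; the last joint's range is limited). The gripper opens to 85 mm and grips with 20 to 120 N. Pads are 22 mm wide; open, the fingers measure 114 mm over their backs; the gripper's body (76 mm by 85 mm) begins 54 mm behind the grasp point. The pads swing forward as they close: fully open they stand 13 mm farther back than shut.
Start: joints at [59.851, 7.471, 85.268, -0, 87.261, -4.893], TCP at [255.978, 542.661, 239.292] pointing down, gripper open.
Joint ranges: [-169.43, 169.43], [-51.17, 129.36], [1.28, 143.12], [-76.62, 256.62], [0, 156.53], [-152.29, 152.29]. Speed limits (degrees/s): [136.94, 136.94, 159.86, 180, 180, 180].

INTERFACE

Orientations are given as [roll, pitch, yaw] about the fixed x, y, z axes, in that order (R = Rz(yaw) Ry(pitch) Rx(roll)).
In Python, from bench import r, vision, order gives the robot as it stands. The module is installed in compiled form; this text tells all that it offers.
- The arm moves only by the shell command python3 -m jog 'ROWS' [FORCE]. ROWS is JSON, a list of rows, each a list of 3 entries, a list of its own where there are three numbers: the shift along the world's x, y, z in m, then the turn, a rotation vector about the world's x, y, z in rad, then the opening, from -1 (shut) to 1 (fully open). A call has 1 to 5 rows; each row is the pose to reach, as a shift and turn from the pose commanded when the call began; what a row does not reach only later rows make up. A row lasts 1/12 s, in which the tool goes at most 41.7 mm and 7.16 degrees, less where a joint would pass 70% of its speed; a pose out of reach is approached as far as the arm can. A call with a gripper value outside its range is refused whole. The fingers move at their own pace and stop on an object; FORCE is the grip in N (left out, the last holds). Time passes only in rows, so rows that repeat a pose let the fingers close. It gives the time, the measured TCP pose, the force and the opening at its end, in the units of the state.
- r.sense(): the state, without advancing time (a new reading comes with each control period).
- vision.snapshot(name): name is "scene" or "top"; returns the picture (384x512x3 uint8, red, green, blue); there is no depth.
- vision.camera_model(name): a dict with "fov_y" (degrees; the focal length in pixels is half the picture's height over the tangent of half this angle, whatever the lens; pixels are square), "cx", "cy" (the principal point, pixels), "D" ([k1, k2, p1, p2, k3] as OpenCV has them; the pictures are not rectified), "world_to_cam" (4x4, takes a point from world to camera coordinates). Camera axes: x right, y down, z forward; pixel columns grow to the right and rows downward; lengths in mm; the calibration is good to about 2 mm. A picture is of the moment at which its call begins. camera_model takes no time and is no camera call.
- order.hand_in(): hands the job in, once; it reports no verdict.
The state is a dict: "time": time; "joint_pos": joint angles; "qd": joint speeds; "joint_efforts": joint torques, N m; "tool_pos": TCP position; "tcp_rot": TCP orientation; "ft_force": force on the tool from outside, world axes, zero at the start; "wrist_torque": the same for the moment, N m; "finger_gap": finger opening in mm.
Only numpy, scipy, OpenCV 4.12 (cv2) and the standard library are available. Lean on these libraries where they do the work, as an engineer would, in place of code of your own. Each camera call takes 0.05 s, during which the arm holds its last target.

TASK

Open the heel clamp on the shoemaker's bench: turn the black bar handle on its housing clockwise (seen from above) until you feel it come up firmly against its stop, which frees the lever beside it; then swing the lever clockwise all the way to its own end stop, so that the jaw backs away from the rubber heel block. Leave the heel block lying where it is between the jaws, and do not knock over or shift the hammer, the thread cone or the tin.

Things in the scene. Friction and masses are not known exactly. Their poses are not given: they have to be found in the camera images.
- clamp: heel clamp bolted to the bench; origin on the bench top, z up. In its frame, mm: base plate x -90..168, y -120..120, 12 thick; grey housing x -79..53, y -100..100, top z 58. Vertical axes: lock handle at x 0, y 55; lever at x 0, y -55. Jaws beyond the housing, tops below z 42: moving jaw's face at x 87 when shut, fixed jaw x 139..159.
- lock_grip (a point): the lock's black bar handle: bar 60 mm long, 14 mm thick, z 70 to 104 mm above the bench, on a flat disc of radius 22 mm (z 62..70). The point is on its turning axis, 88 mm above the bench; x along the bar, z up. Grip it across its 14 mm.
- lock (a joint): bar handle's angle, rad: 0 = along the clamp's x, grows clockwise from above; starts at 0 to 0.4. Hard stop at an unseen angle, different each time, between 2.0 and 2.6: there it is set; the lever is free only within about 0.15 before it. Drag 0.15 N m, rising steeply at the stop (0.6 N m is firm enough). Stays where left. Too far for one grasp: let go and regrip.
- lever_knob (a point): upright black round knob at the end of the lever, diameter 24 mm, from z 72 to 116 mm above the bench. The point is on its centre line, 96 mm above the bench, 90 mm from the lever axis. The flat steel arm joins the knob to the lever axis at z 70..78 mm.
- lever (a joint): lever's angle, rad: 0 = shut, arm pointing 1.2 rad clockwise (from above) of the clamp's +x axis; grows clockwise to its end stop at 1.0 (arm 2.2 rad clockwise of +x). Starts at 0 to 0.03. Blocked after about 0.1 while the lock is not set. Freed it needs about 0.2 N m (2 to 3 N at the knob) and stays where left.
- jaw (a joint): how far the moving jaw has backed away from the heel block towards the housing, m; 0 = shut, 0.018 = fully open. The lever drives it (18 mm per rad).
- heel_center (a point): centre of the loose black rubber heel block, 50 x about 70 x 20 mm, 0.1 kg, lying flat on the base plate between the jaws with about 1 mm play. Bystander: stays there.
- hammer_grip (a point): bystander: the handle of a hammer lying on the bench beside the clamp, about 250 mm long
- thread_cone: bystander: standing grey cone of thread, 60 mm wide at the foot, 100 mm high; origin under its foot
- tin: bystander: standing metal tin, 72 mm in diameter, 90 mm high; origin under its foot
Mind the look-alikes: they are no part of the job. Of the things shaped like the part that bears heel_center, the black one is meant.

How it is judged (in metres and radians):
On the way:
1. the lock handle has been turned round to its set region (beyond 1.75 rad) with the lever still shut (value of joint lock above 1.75 rad and value of joint lever below 0.2 rad), for 0.2 s.
At the end, for the whole second after the job is handed in: the lock handle is still turned to its set region (beyond 1.75 rad), the lever stands at rest within 0.12 rad of its end stop, the jaw is open by more than 15 mm, and the heel block lies flat within 20 mm of where it was (value of joint lever above 0.88 rad and value of joint jaw above 0.015 m and value of joint lock above 1.75 rad and velocity of joint lever between -0.05 and 0.05 rad/s and distance of heel_center from where it was at the start of the episode below 0.02 m and angle between heel_center's own z axis and vertical below 0.15 rad); the robot touches nothing.
It fails at once if the hammer is shifted by more than 30 mm (distance of hammer_grip from where it was at the start of the episode above 0.03 m).
It fails at once if the thread cone is shifted by more than 30 mm or tipped (distance of thread_cone from where it was at the start of the episode above 0.03 m or angle between thread_cone's own z axis and vertical above 0.35 rad).
It fails at once if the tin is shifted by more than 30 mm or tipped (distance of tin from where it was at the start of the episode above 0.03 m or angle between tin's own z axis and vertical above 0.35 rad).
It also fails if it takes over 67 s, if anything falls off the work surface, if the arm or the gripper's body presses on something with over 40 N, if the wrist force passes 120 N, or if a joint passes its speed limit or range.

## Working session

There is one attempt and no reset: what is moved stays moved. The work goes in short steps, Python scripts to look and compute and a shell command to move; the robot and the scene stay as the last step left them, time stands still between calls to the robot, and variables do not carry over. Pictures are saved under pics/ and viewed, and the job is handed in when it is done.

```bash
mkdir -p pics
cat > h.py <<'E'
import numpy as np, cv2
from bench import r, vision, order
def K(name):
    m=vision.camera_model(name); f=192/np.tan(np.radians(m["fov_y"])/2)
    return np.array([[f,0,m["cx"]],[0,f,m["cy"]],[0,0,1]]),np.array(m["D"],float),np.array(m["world_to_cam"],float)
def ray(name,uv):
    k,D,T=K(name); p=cv2.undistortPoints(np.array(uv,float).reshape(-1,1,2),k,D).reshape(-1,2)
    d=np.c_[p,np.ones(len(p))]@T[:3,:3]; o=-T[:3,:3].T@T[:3,3]
    return o,d
def onz(name,uv,z):
    o,d=ray(name,uv); return o+d*((z-o[2])/d[:,2])[:,None]
def proj(name,P):
    k,D,T=K(name); return cv2.projectPoints(np.array(P,float).reshape(-1,1,3),cv2.Rodrigues(T[:3,:3])[0],T[:3,3],k,D)[0].reshape(-1,2)
def tri(a,ua,b,ub):
    o1,d1=ray(a,ua);o2,d2=ray(b,ub);d1=d1[0]/np.linalg.norm(d1[0]);d2=d2[0]/np.linalg.norm(d2[0])
    s=np.linalg.lstsq(np.c_[d1,-d2],o2-o1,rcond=None)[0];p=o1+s[0]*d1;q=o2+s[1]*d2
    return (p+q)/2,np.linalg.norm(p-q)
E
python3 - <<'E'
from h import *
for n in("scene","top"):
    im=vision.snapshot(n); cv2.imwrite(f"pics/{n}0.png",im[:,:,::-1]); cv2.imwrite(f"pics/{n}0b.png",cv2.resize(im[:,:,::-1],(800,600),interpolation=cv2.INTER_CUBIC))
    print(vision.camera_model(n))
print(r.sense())
E
```

```text
{'fov_y': 57.13983631318713, 'cx': 247.97447394254388, 'cy': 194.93635085989445, 'D': array([-0.07177868,  0.        ,  0.        ,  0.        ,  0.        ]), 'world_to_cam': array([[-7.28416658e-01,  6.84954260e-01, -1.57109449e-02,
         4.76251328e+02],
       [ 4.71937056e-01,  4.84995493e-01, -7.36243700e-01,
        -2.48817233e+02],
       [-4.96673521e-01, -5.43706753e-01, -6.76534094e-01,
         1.36495440e+03],
       [ 0.00000000e+00,  0.00000000e+00,  0.00000000e+00,
         1.00000000e+00]])}
{'fov_y': 55.714356259942846, 'cx': 249.11929456895615, 'cy': 189.39757841136515, 'D': array([0.00232488, 0.        , 0.        , 0.        , 0.        ]), 'world_to_cam': array([[-2.65452939e-02, -9.99020583e-01, -3.54008634e-02,
         4.14370591e+01],
       [-9.84082379e-01,  3.23405694e-02, -1.74745414e-01,
         6.75694125e+02],
       [ 1.75719150e-01,  3.01986975e-02, -9.83977042e-01,
         1.01410162e+03],
       [ 0.00000000e+00,  0.00000000e+00,  0.00000000e+00,
         1.00000000e+00]])}
{'time': 0.1, 'joint_pos': array([ 5.98523078e+01,  7.51071645e+00,  8.53248134e+01, -7.45651737e-04,
        8.72606782e+01, -4.89337138e+00]), 'qd': array([ 0.05598277, -0.00661385, -0.1449382 , -0.00683183,  0.08662652,
       -0.07699168]), 'joint_efforts': array([ 1.57462411e-03, -5.70958042e+01, -5.01935291e+01, -2.36493713e-05,
        8.27456155e-03,  7.96755694e-05]), 'tool_pos': array([255.72293923, 542.23605994, 238.3329857 ]), 'tcp_rot': array([ 175.55014206,   89.90378908, -119.7041425 ]), 'ft_force': array([ 0.93720028, -0.34660167,  0.12829112]), 'wrist_torque': array([ 0.01464681,  0.00334137, -0.03014627]), 'finger_gap': 85.23247796920755}
```

View pics/scene0b.png

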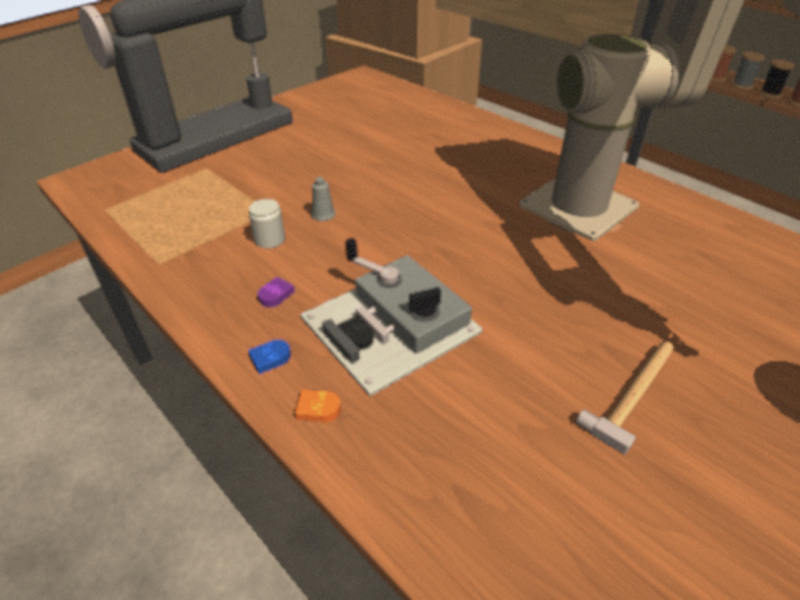

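View pics/top0b.png

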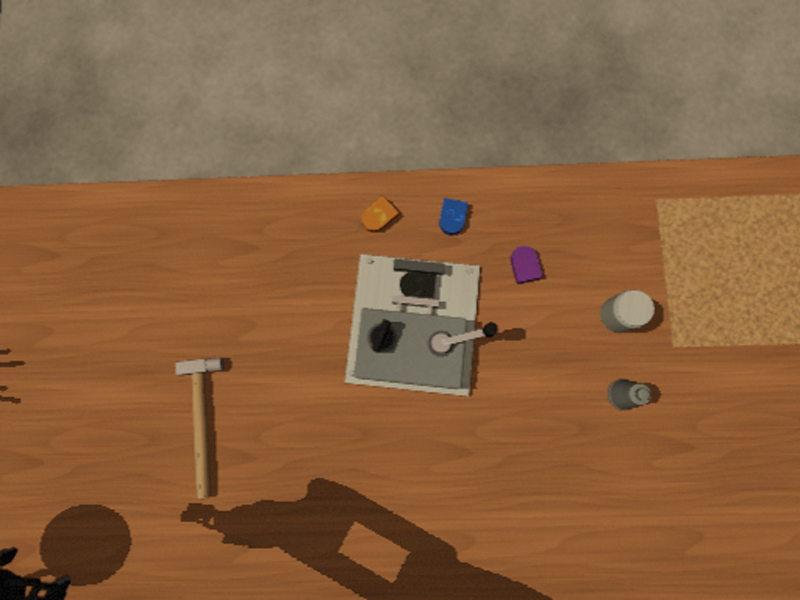

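The scene view (800 px scale) shows the clamp with its bar handle at about (425,300) and knob at (351,248). In the top view the bar is at (381,335), the knob at (490,329), the lever hub at (441,343), and the plate corners near (360,255), (480,264), (470,395) and (346,382). The hammer is well to the left, and the tin and cone are to the right.

Run:
```python
from h import *
def s(p): return (np.array(p,float)+.5)/1.5625-.5
im=cv2.imread("pics/top0.png"); hsv=cv2.cvtColor(im,cv2.COLOR_BGR2HSV)
# plate+housing = low saturation region around the clamp
m=((hsv[:,:,1]<75)).astype(np.uint8); m[:,:200]=0; m[:,335:]=0; m[:150]=0; m[270:]=0
m=cv2.morphologyEx(m,cv2.MORPH_CLOSE,np.ones((5,5)));m=cv2.morphologyEx(m,cv2.MORPH_OPEN,np.ones((13,13)))
c=max(cv2.findContours(m,0,2)[0],key=cv2.contourArea)
b=cv2.boxPoints(cv2.minAreaRect(c)); print("box",b*1.5625)
P=onz("top",b,12);print(P.round(1)); print(np.linalg.norm(np.roll(P,-1,0)-P,axis=1))
cs=s([(360,255),(480,264),(470,395),(346,382)])
P=onz("top",cs,12);print(P.round(1)); print(np.linalg.norm(np.roll(P,-1,0)-P,axis=1))
# dark: bar, knob top
for n,(x0,x1,y0,y1) in {"bar":(228,262,198,232),"knob":(300,325,200,220)}.items():
    g=im[y0:y1,x0:x1].max(2); d=(g<45).astype(np.uint8)
    ys,xs=np.nonzero(d); print(n,len(xs),xs.mean()+x0,ys.mean()+y0)
for n,x0,x1,y0,y1 in (("top",215,330,155,260),("scene",185,315,145,255)):
    i=cv2.imread(f"pics/{n}0.png")[y0:y1,x0:x1]; cv2.imwrite(f"pics/{n}0crop.png",cv2.resize(i,None,fx=5.5,fy=5.5,interpolation=cv2.INTER_CUBIC))
```

```text
box [[344.4491  382.88016]
 [356.9652  253.54704]
 [480.40594 265.49292]
 [467.88983 394.82602]]
[[ 517.5  113.9   12. ]
 [ 773.9   85.4   12. ]
 [ 740.7 -159.9   12. ]
 [ 488.5 -122.3   12. ]]
[257.90003145 247.5541661  254.96197165 238.01253154]
[[ 771.2   79.9   12. ]
 [ 744.3 -158.7   12. ]
 [ 488.6 -125.8   12. ]
 [ 519.7  111.4   12. ]]
[240.16831638 257.83810944 239.26033831 253.51542981]
bar 246 245.1422764227642 215.40650406504065
knob 62 313.2903225806452 210.79032258064515
```

View pics/top0crop.png

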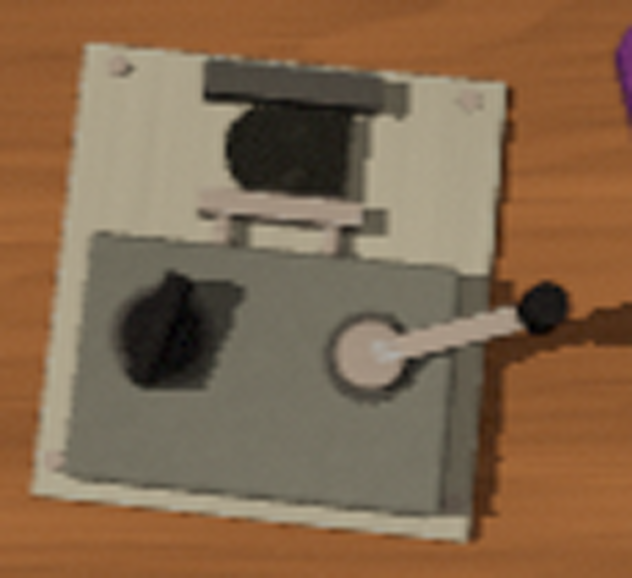

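View pics/scene0crop.png

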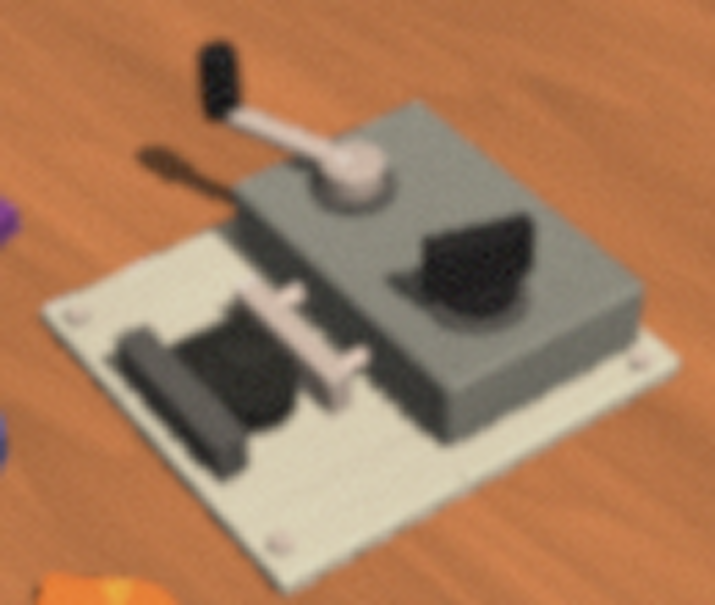

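Top crop: plate corners at (86,43), (507,82), (470,540), (33,494), and housing top corners at (93,233), (458,268), (438,513), (68,473). Scene crop: plate corners at (42,312), (287,590), (680,362), and housing at (235,192), (448,392), (640,290), (418,100). Next I fit the clamp pose from rays and planes.

Run:
```python
from h import *
def t(p): return (np.array(p,float)+.5)/5.5-.5+np.array([215,155])
def sc(p): return (np.array(p,float)+.5)/5.5-.5+np.array([185,145])
A=[]
for nm,f,z,im,ob in [("top",t,12,[(86,43),(507,82),(470,540),(33,494)],[(168,120),(168,-120),(-90,-120),(-90,120)]),
 ("top",t,58,[(93,233),(458,268),(438,513),(68,473)],[(53,100),(53,-100),(-79,-100),(-79,100)]),
 ("scene",sc,12,[(42,312),(287,590),(680,362)],[(168,-120),(168,120),(-90,120)]),
 ("scene",sc,58,[(235,192),(448,392),(640,290),(418,100)],[(53,-100),(53,100),(-79,100),(-79,-100)])]:
    W=onz(nm,f(im),z)[:,:2]; A.append((np.array(ob,float),W))
def kab(o,w):
    oc,wc=o.mean(0),w.mean(0); H=(o-oc).T@(w-wc); th=np.arctan2(H[0,1]-H[1,0],H[0,0]+H[1,1])
    R=np.array([[np.cos(th),-np.sin(th)],[np.sin(th),np.cos(th)]]); return th,wc-R@oc,R
for o,w in A:
    th,tt,R=kab(o,w); print(np.degrees(th).round(2),tt.round(1),(w-(o@R.T+tt)).round(1).tolist())
for ii in ((0,1),(2,3),(0,1,2,3)):
    o=np.vstack([A[i][0] for i in ii]);w=np.vstack([A[i][1] for i in ii]);th,tt,R=kab(o,w); print(ii,np.degrees(th),tt.round(1))
print("lock",R@[0,55]+tt,"lev",R@[0,-55]+tt)
# bar top edges
print("bar ends top",onz("top",t([(177,277),(142,382)]),104)) 
print("knob top",onz("top",t([(544,303)]),116))
p,g=tri("top",t([(544,306)]),"scene",sc([(219,52)]));print("tri",p,g)
print(onz("scene",sc([(217,50)]),116))
for a in (1.2,): 
    al=th-a; print("knob exp",R@[0,-55]+tt+90*np.array([np.cos(al),np.sin(al)]))
for a in (0,.2,.4):
    al=th-a; u=np.array([np.cos(al),np.sin(al)])*30; c=R@[0,55]+tt
    q=np.array([[*(c+u),104],[*(c-u),104]]); print(a,((proj("top",q)-[215,155]+.5)*5.5-.5).round(),((proj("scene",q)-[185,145]+.5)*5.5-.5).round())
```

```text
-7.52 [592.1 -17. ] [[-1.1, -0.1], [-0.8, 0.2], [1.1, 0.2], [0.9, -0.2]]
-7.42 [592.4 -16.7] [[-1.8, -1.5], [-1.1, 2.4], [1.4, 2.2], [1.6, -3.1]]
-7.48 [593.3 -11.8] [[-0.9, 0.6], [-0.7, 0.6], [1.6, -1.1]]
-7.79 [594.9 -11.6] [[-0.4, 5.8], [-2.7, -2.6], [3.8, -2.6], [-0.7, -0.6]]
(0, 1) -7.503421376888178 [592.2 -16.9]
(2, 3) -7.57243987535014 [594.2 -11.6]
(0, 1, 2, 3) -7.498568773197899 [593.2 -14.4]
lock [600.32778369  40.10474008] lev [585.9726268  -68.95455329]
bar ends top [[624.58096209  27.80668101 104.        ]
 [571.46483338  46.93371116 104.        ]]
knob top [[ 604.07477178 -156.30955413  116.        ]]
tri [ 602.75590926 -156.45689211  114.59590169] 0.084082205220035
[[ 603.54705016 -157.17019876  116.        ]]
knob exp [ 607.35901045 -156.37664772]
0 [[160. 267.]
 [148. 384.]] [[430. 256.]
 [524. 209.]]
0.2 [[172. 269.]
 [136. 381.]] [[424. 249.]
 [530. 215.]]
0.4 [[183. 274.]
 [125. 377.]] [[420. 241.]
 [535. 223.]]
```

```bash
cat >> h.py <<'E'
from scipy.spatial.transform import Rotation as Ro
def st():
    s=r.sense(); R=Ro.from_euler("xyz",s["tcp_rot"],degrees=True).as_matrix()
    print("t",round(s["time"],2),"pos",s["tool_pos"].round(1),"xax",R[:,0].round(3),"zyaw",np.degrees(np.arctan2(R[1,2],R[0,2])).round(2),"q",s["joint_pos"].round(1),"F",s["ft_force"].round(1),"M",s["wrist_torque"].round(2),"gap",s["finger_gap"].round(1))
E
python3 - <<'E'
from h import *
st()
def t(p): return (np.array(p,float)+.5)/5.5-.5+np.array([215,155])
def sc(p): return (np.array(p,float)+.5)/5.5-.5+np.array([185,145])
# bar top face ends in scene: sharp ends of the top edge
p,g=tri("top",t([(177,277)]),"scene",sc([(426,241)]));print(p,g)
p,g=tri("top",t([(142,382)]),"scene",sc([(531,217)]));print(p,g)
# housing corners in both
for a,b in (((93,233),(448,392)),((458,268),(235,192)),((438,513),(418,100)),((68,473),(640,290)),((86,43),(287,590)),((507,82),(42,312)),((33,494),(680,362)),((372,354),(352,160))):
    p,g=tri("top",t([a]),"scene",sc([b]));print(p.round(1),g.round(1))
E
```

```text
Traceback (most recent call last):
  File "h.py", line 21, in st
    print("t",round(s["time"],2),"pos",s["tool_pos"].round(1),"xax",R[:,0].round(3),"zyaw",np.degrees(np.arctan2(R[1,2],R[0,2])).round(2),"q",s["joint_pos"].round(1),"F",s["ft_force"].round(1),"M",s["wrist_torque"].round(2),"gap",s["finger_gap"].round(1))
                                                                                                                                                                                                                                      ^^^^^^^^^^^^^^^^^^^^^
AttributeError: 'float' object has no attribute 'round'
```

```bash
sed -i 's/s\["finger_gap"\].round(1)/round(s["finger_gap"],1)/' h.py
python3 - <<'E'
from h import *
st()
def t(p): return (np.array(p,float)+.5)/5.5-.5+np.array([215,155])
def sc(p): return (np.array(p,float)+.5)/5.5-.5+np.array([185,145])
p,g=tri("top",t([(177,277)]),"scene",sc([(426,241)]));print(p,g)
p,g=tri("top",t([(142,382)]),"scene",sc([(531,217)]));print(p,g)
for a,b in (((93,233),(448,392)),((458,268),(235,192)),((438,513),(418,100)),((68,473),(640,290)),((86,43),(287,590)),((507,82),(42,312)),((33,494),(680,362)),((372,354),(352,160))):
    p,g=tri("top",t([a]),"scene",sc([b]));print(p.round(1),np.round(g,1))
E
```

```text
t 0.1 pos [255.7 542.2 238.3] xax [-0.001 -0.001 -1.   ] zyaw 64.75 q [59.9  7.5 85.3 -0.  87.3 -4.9] F [ 0.9 -0.3  0.1] M [ 0.01  0.   -0.03] gap 85.2
[624.48401882  27.73237914 104.96584203] 0.0998342572328377
[570.9252048   48.01292385 101.18772776] 2.3987574733981845
[656.2  74.9  54.5] 1.2
[ 630.3 -119.4   52.2] 4.1
[ 501.8 -102.7   56.7] 2.2
[528.4  90.8  51.2] 1.2
[773.3  81.5   7. ] 3.4
[ 741.9 -157.3    7.8] 3.0
[518.8 114.8   8.2] 2.3
[584.1 -70.9  76.8] 1.8
```

```bash
python3 -m jog '[[[0.022,-0.033,0],[0,0,0.02],1],[[0.045,-0.066,0],[0,0,0.04],1],[[0.067,-0.099,0],[0,0,0.06],1],[[0.09,-0.132,0],[0,0,0.083],1],[[0.112,-0.165,0],[0,0,0.083],1]]'
python3 -m jog '[[[0.022,-0.033,0],[0,0,0],1],[[0.045,-0.066,0],[0,0,0],1],[[0.067,-0.099,0],[0,0,0],1],[[0.09,-0.132,0],[0,0,0],1],[[0.112,-0.165,0],[0,0,0],1]]'
python3 -m jog '[[[0.022,-0.033,0],[0,0,0],1],[[0.045,-0.066,0],[0,0,0],1],[[0.067,-0.099,0],[0,0,0],1],[[0.09,-0.132,0],[0,0,0],1],[[0.112,-0.165,-0.01],[0,0,0],1]]'
python3 -m jog '[[[0.007,-0.0097,-0.03],[0,0,0],1],[[0.007,-0.0097,-0.06],[0,0,0],1],[[0.007,-0.0097,-0.08],[0,0,0],1],[[0.007,-0.0097,-0.08],[0,0,0],1]]'
python3 -c "
from h import *
st()
for n in('top','scene'):
    i=vision.snapshot(n)[:,:,::-1]; cv2.imwrite(f'pics/{n}1.png',i)
i1=cv2.imread('pics/top1.png')[150:280,200:350];i2=cv2.imread('pics/scene1.png')[125:255,180:330]
cv2.imwrite('pics/c1.png',cv2.resize(np.hstack([i1,i2]),None,fx=2.66,fy=2.66,interpolation=cv2.INTER_CUBIC))"
```

```text
time: 0.52
tool_pos: [368.4, 375.9, 238.8]
tcp_rot: [159.2, 90.0, -131.2]
ft_force: [0.1, 0.3, 0.0]
finger_gap: 85.7
time: 0.93
tool_pos: [480.5, 210.8, 239.0]
tcp_rot: [120.5, 90.0, -170.0]
ft_force: [0.3, 0.1, 0.3]
finger_gap: 85.5
time: 1.35
tool_pos: [593.7, 45.7, 231.1]
tcp_rot: [-68.9, 89.8, 0.6]
ft_force: [0.4, 0.2, 0.4]
finger_gap: 85.3
time: 1.68
tool_pos: [595.1, 37.4, 142.6]
tcp_rot: [109.1, 89.4, 178.5]
ft_force: [-0.6, 0.2, -0.9]
finger_gap: 85.4
t 1.68 pos [595.1  37.4 142.6] xax [-0.01  0.   -1.  ] zyaw 69.44 q [ -1.3  11.1  91.5   0.   78.  -70.8] F [-0.6  0.2 -0.9] M [ 0.03  0.06 -0.03] gap 85.4
```

View pics/c1.png

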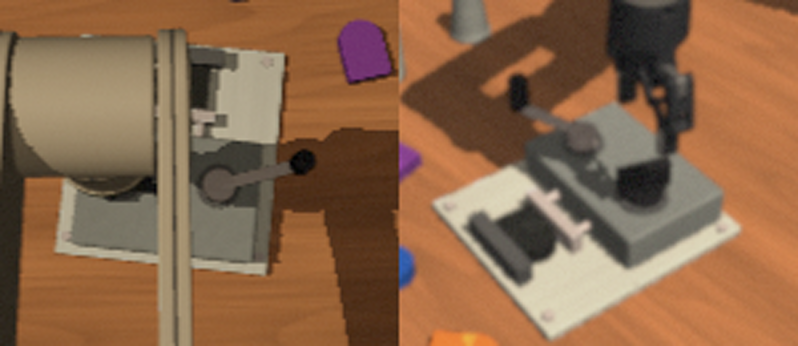

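The handle sits under the gripper in the scene view (right half, about (640,185)). The top view is blocked by the arm. I'll let it settle and check the position.

```bash
python3 -m jog '[[[0,0,0],[0,0,0],1],[[0,0,0],[0,0,0],1],[[0,0,0],[0,0,0],1]]';python3 -c "
from h import *
st()"
```

```text
time: 2.03
tool_pos: [600.2, 38.2, 151.6]
tcp_rot: [-71.5, 89.8, -1.9]
ft_force: [-0.6, -0.0, -0.9]
finger_gap: 85.3
t 2.03 pos [600.2  38.2 151.6] xax [ 0.004 -0.    -1.   ] zyaw 69.53 q [ -1.2  10.7  91.   -0.   78.1 -70.8] F [-0.6 -0.  -0.9] M [ 0.01 -0.05  0.04] gap 85.3
```

```bash
python3 -m jog '[[[0,0,-0.02],[0,0,0],1],[[0,0,-0.04],[0,0,0],1],[[0,0,-0.055],[0,0,0],1],[[0,0,-0.066],[0,0,0],1],[[0,0,-0.066],[0,0,0],1]]'; python3 -m jog '[[[0,0,0],[0,0,0],0.2],[[0,0,0],[0,0,0],0],[[0,0,0],[0,0,0],-0.2],[[0,0,0],[0,0,0],-0.4],[[0,0,0],[0,0,0],-0.5]]' 20; python3 -c "
from h import *
st()"; python3 -m jog '[[[0,0,0],[0,0,0],-0.7],[[0,0,0],[0,0,0],-0.85],[[0,0,0],[0,0,0],-1],[[0,0,0],[0,0,0],-1],[[0,0,0],[0,0,0],-1]]' 20; python3 -c "
from h import *
st()"
```

```text
time: 2.45
tool_pos: [597.6, 38.1, 81.3]
tcp_rot: [109.6, 89.8, 179.1]
ft_force: [-1.7, 0.1, -0.6]
finger_gap: 85.6
time: 2.87
tool_pos: [599.6, 37.9, 84.3]
tcp_rot: [-71.4, 89.9, -1.9]
ft_force: [-0.2, 0.1, 0.2]
finger_gap: 25.4
t 2.87 pos [599.6  37.9  84.3] xax [ 0.002 -0.    -1.   ] zyaw 69.5 q [ -1.3  14.6  93.9  -0.   71.4 -70.8] F [-0.2  0.1  0.2] M [-0.01  0.01  0.03] gap 25.4
time: 3.28
tool_pos: [599.9, 39.2, 84.2]
tcp_rot: [-30.7, 89.8, 38.9]
ft_force: [1.0, 5.0, 3.0]
finger_gap: 13.7
t 3.28 pos [599.9  39.2  84.2] xax [ 0.002  0.002 -1.   ] zyaw 69.52 q [ -1.2  14.6  93.9   0.1  71.4 -70.8] F [1. 5. 3.] M [ 0.86 -0.23 -0.12] gap 13.7
```

```bash
python3 -m jog '[[[0,0.0015,0],[0,0,-0.1],-1],[[0,0.0015,0],[0,0,-0.2],-1],[[0,0.0015,0],[0,0,-0.3],-1],[[0,0.0015,0],[0,0,-0.4],-1],[[0,0.0015,0],[0,0,-0.5],-1]]' 50; python3 -c "
from h import *
st()"
```

```text
time: 3.7
tool_pos: [599.8, 39.2, 84.4]
tcp_rot: [-56.4, 89.9, -15.8]
ft_force: [-0.0, -0.9, 3.1]
finger_gap: 13.2
t 3.7 pos [599.8  39.2  84.4] xax [ 0.002 -0.001 -1.   ] zyaw 40.58 q [ -1.1  14.6  93.9  -0.   71.4 -41.7] F [-0.  -0.9  3.1] M [-0.2   0.03  0.18] gap 13.2
```

```bash
python3 -m jog '[[[0,0,0],[0,0,-0.1],-1],[[0,0,0],[0,0,-0.2],-1],[[0,0,0],[0,0,-0.3],-1],[[0,0,0],[0,0,-0.4],-1],[[0,0,0],[0,0,-0.5],-1]]' 50; python3 -c "
from h import *
st()"
```

```text
time: 4.12
tool_pos: [599.7, 39.1, 84.3]
tcp_rot: [-32.7, 89.9, -20.7]
ft_force: [-0.0, -0.7, 3.0]
finger_gap: 13.1
t 4.12 pos [599.7  39.1  84.3] xax [ 0.002 -0.001 -1.   ] zyaw 11.93 q [ -1.1  14.6  93.9  -0.   71.4 -13.1] F [-0.  -0.7  3. ] M [-0.27  0.12  0.17] gap 13.1
```

```bash
python3 -m jog '[[[0,0,0],[0,0,-0.1],-1],[[0,0,0],[0,0,-0.2],-1],[[0,0,0],[0,0,-0.3],-1],[[0,0,0],[0,0,-0.4],-1],[[0,0,0],[0,0,-0.5],-1]]' 50; python3 -c "
from h import *
st()"
```

```text
time: 4.53
tool_pos: [599.6, 39.2, 84.3]
tcp_rot: [-5.1, 89.9, -21.8]
ft_force: [-0.7, -1.2, 4.6]
finger_gap: 13.0
t 4.53 pos [599.6  39.2  84.3] xax [ 0.001 -0.001 -1.   ] zyaw -16.72 q [-1.1 14.6 93.9 -0.  71.4 15.6] F [-0.7 -1.2  4.6] M [-0.19  0.28  0.12] gap 13.0
```

```bash
python3 -m jog '[[[0,0,0],[0,0,-0.06],-1],[[0,0,0],[0,0,-0.12],-1],[[0,0,0],[0,0,-0.18],-1],[[0,0,0],[0,0,-0.24],-1]]' 50; python3 -c "
from h import *
st()"
```

```text
time: 4.87
tool_pos: [599.5, 39.2, 84.3]
tcp_rot: [8.5, 89.9, -21.8]
ft_force: [-0.7, -1.4, 5.2]
finger_gap: 13.3
t 4.87 pos [599.5  39.2  84.3] xax [ 0.001 -0.    -1.   ] zyaw -30.36 q [-1.1 14.6 93.9 -0.  71.4 29.2] F [-0.7 -1.4  5.2] M [-0.19  0.31  0.17] gap 13.3
```

```bash
for i in 1; do python3 -m jog '[[[0,0,0],[0,0,-0.04],-1],[[0,0,0],[0,0,-0.08],-1]]' 50 >/dev/null; python3 -c "
from h import *
st()"; done
```

```text
t 5.03 pos [599.5  39.2  84.3] xax [ 0.001 -0.    -1.   ] zyaw -34.89 q [-1.1 14.6 93.9 -0.  71.4 33.8] F [-1.5 -1.2  5.8] M [-0.18  0.33  0.19] gap 12.8
```

```bash
python3 -m jog '[[[0,0,0],[0,0,-0.04],-1],[[0,0,0],[0,0,-0.08],-1]]' 50 >/dev/null; python3 -c "
from h import *
st()"
```

```text
t 5.2 pos [599.5  39.2  84.3] xax [ 0.001 -0.    -1.   ] zyaw -39.47 q [-1.1 14.6 93.9 -0.  71.4 38.3] F [-1.  -2.   4.8] M [-0.18  0.32  0.15] gap 12.9
```

```bash
python3 -m jog '[[[0,0,0],[0,0,-0.04],-1],[[0,0,0],[0,0,-0.08],-1]]' 50 >/dev/null; python3 -c "
from h import *
st()"
```

```text
t 5.37 pos [599.5  39.2  84.3] xax [ 0.001 -0.    -1.   ] zyaw -44.05 q [-1.1 14.6 93.9 -0.  71.4 42.9] F [-2.  -0.3  4.9] M [-0.2   0.3   0.13] gap 12.9
```

Lock is about 2.2 rad so far, with only drag torque. I'll continue in small steps.

```bash
python3 -m jog '[[[0,0,0],[0,0,-0.04],-1],[[0,0,0],[0,0,-0.08],-1]]' 50 >/dev/null; python3 -c "
from h import *
st()"
```

```text
t 5.53 pos [599.5  39.2  84.3] xax [ 0.001 -0.    -1.   ] zyaw -48.63 q [-1.1 14.6 93.9 -0.  71.4 47.5] F [-1.2 -1.   4.6] M [-0.12  0.28  0.17] gap 12.9
```

```bash
python3 -m jog '[[[0,0,0],[0,0,-0.04],-1],[[0,0,0],[0,0,-0.08],-1]]' 50 >/dev/null; python3 -c "
from h import *
st()"
```

```text
t 5.7 pos [599.4  39.3  84.3] xax [ 0.001 -0.    -1.   ] zyaw -53.22 q [-1.1 14.6 93.9 -0.  71.4 52.1] F [-2.3 -0.8  4.3] M [-0.15  0.36  0.15] gap 13.2
```

```bash
python3 -m jog '[[[0,0,0],[0,0,-0.03],-1],[[0,0,0],[0,0,-0.06],-1]]' 50 >/dev/null; python3 -c "
from h import *
st()"
```

```text
t 5.87 pos [599.3  39.2  84.4] xax [ 0.001 -0.001 -1.   ] zyaw -56.61 q [-1.1 14.6 93.9 -0.  71.4 55.5] F [-2.3 -1.   6.3] M [0.05 0.5  0.65] gap 13.1
```

```bash
python3 -m jog '[[[0,0,0],[0,0,-0.02],-1],[[0,0,0],[0,0,-0.02],-1]]' 50 >/dev/null; python3 -c "
from h import *
st()"
```

```text
t 6.03 pos [599.3  39.2  84.4] xax [ 0.001 -0.001 -1.   ] zyaw -57.72 q [-1.1 14.6 93.9 -0.  71.4 56.6] F [-1.8 -1.6  5.7] M [0.01 0.49 0.82] gap 13.4
```

Torque climbed from 0.15 to 0.65, then 0.82 N m, with the handle at about 2.43–2.45 rad, so it is firmly on its stop. Releasing and rising.

```bash
python3 -m jog '[[[0,0,0],[0,0,0],-0.5],[[0,0,0],[0,0,0],0],[[0,0,0],[0,0,0],0.3],[[0,0,0],[0,0,0],0.3],[[0,0,0.01],[0,0,0],0.3]]' 30; python3 -m jog '[[[0,0,0.03],[0,0,0],0],[[0,0,0.06],[0,0,0],0],[[0,0,0.085],[0,0,0.1],0],[[0,-0.03,0.085],[0,0,0.2],0],[[0,-0.06,0.085],[0,0,0.3],0]]'; python3 -m jog '[[[0.001,-0.03,0],[0,0,0.11],0],[[0.002,-0.06,0],[0,0,0.22],0],[[0.003,-0.09,0],[0,0,0.33],0],[[0.005,-0.12,0],[0,0,0.44],0],[[0.0055,-0.1365,0],[0,0,0.55],0]]'; python3 -m jog '[[[0,0,0],[0,0,0.11],0],[[0,0,0],[0,0,0.22],0],[[0,0,0],[0,0,0.33],0],[[0,0,0],[0,0,0.384],0],[[0,0,0],[0,0,0.384],0]]'
python3 -c "
from h import *
st()
for n in('top','scene'):
    i=vision.snapshot(n)[:,:,::-1]; cv2.imwrite(f'pics/{n}2.png',i)
i1=cv2.imread('pics/top2.png')[150:280,200:350];i2=cv2.imread('pics/scene2.png')[125:255,180:330]
cv2.imwrite('pics/c2.png',cv2.resize(np.hstack([i1,i2]),None,fx=2.66,fy=2.66,interpolation=cv2.INTER_CUBIC))"
```

```text
time: 6.45
tool_pos: [597.3, 39.5, 91.2]
tcp_rot: [-124.3, 89.8, 178.0]
ft_force: [-0.7, -0.1, -0.5]
finger_gap: 55.7
time: 6.87
tool_pos: [600.9, -20.0, 182.4]
tcp_rot: [35.7, 89.7, -4.4]
ft_force: [1.5, -0.4, -0.4]
finger_gap: 42.6
time: 7.28
tool_pos: [604.4, -160.3, 179.3]
tcp_rot: [-49.3, 89.9, -58.1]
ft_force: [-0.0, 0.1, 1.0]
finger_gap: 43.1
time: 7.7
tool_pos: [604.5, -157.2, 179.0]
tcp_rot: [-27.0, 90.0, -13.9]
ft_force: [0.3, 0.5, -0.5]
finger_gap: 42.7
t 7.7 pos [ 604.5 -157.2  179. ] xax [ 0. -0. -1.] zyaw 13.14 q [-19.3  13.1  85.3   0.   81.6 -32.4] F [ 0.3  0.5 -0.5] M [ 0.04 -0.06  0.04] gap 42.7
```

View pics/c2.png

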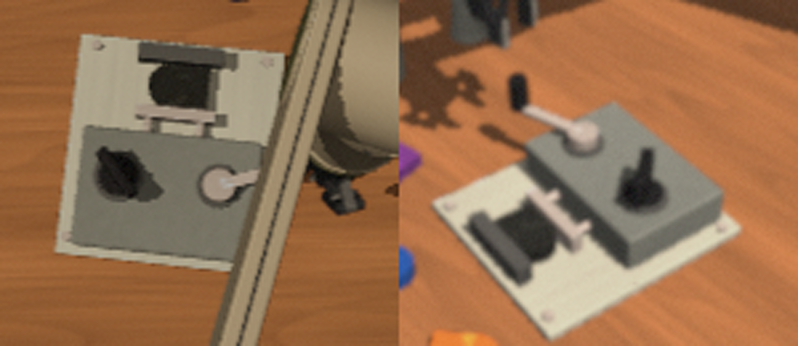

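The bar has turned to about 2.4 rad (left at (120,175), right at (645,180)). The lever is still shut, with its knob at (517,92) in the right half, just under the open fingers. Descending around the knob.

```bash
python3 -m jog '[[[0,0,-0.025],[0,0,0],0],[[0,0,-0.045],[0,0,0],0],[[0,0,-0.065],[0,0,0],0],[[0,0,-0.082],[0,0,0],0],[[0,0,-0.082],[0,0,0],0]]'
python3 -c "
from h import *
st()
i2=vision.snapshot('scene')[115:245,180:330,::-1]
cv2.imwrite('pics/c3.png',cv2.resize(i2,None,fx=5,fy=4.5,interpolation=cv2.INTER_CUBIC))"
```

```text
time: 8.22
tool_pos: [601.7, -156.0, 91.9]
tcp_rot: [147.8, 89.6, 160.7]
ft_force: [-0.3, 0.2, -0.4]
finger_gap: 42.8
t 8.22 pos [ 601.7 -156.    91.9] xax [-0.006  0.002 -1.   ] zyaw 12.9 q [-19.3  17.5  89.6   0.   73.3 -32.2] F [-0.3  0.2 -0.4] M [-0.03  0.03 -0.  ] gap 42.8
```

View pics/c3.png

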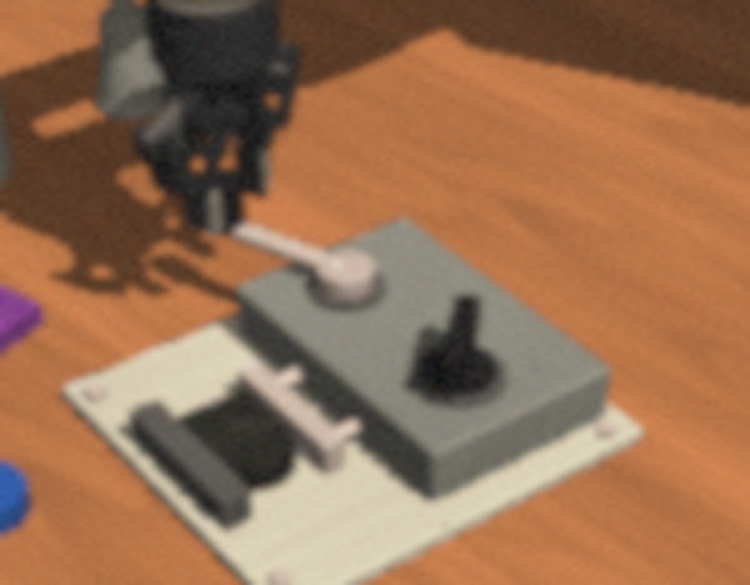

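The knob is between the fingers ((215,205)) just above the arm. Sweeping along the arc about the lever axis at (585,-70).

```bash
python3 -m jog '[[[-0.006,-0.001,0],[0,0,-0.06],0],[[-0.0115,-0.002,0],[0,0,-0.12],0],[[-0.016,-0.0025,0],[0,0,-0.17],0],[[-0.0205,-0.003,0],[0,0,-0.22],0],[[-0.0255,-0.0025,0],[0,0,-0.27],0]]' 
python3 -c "
from h import *
st()"
python3 -m jog '[[[-0.005,0.0003,0],[0,0,-0.05],0],[[-0.010,0.001,0],[0,0,-0.1],0],[[-0.0145,0.002,0],[0,0,-0.15],0],[[-0.019,0.0032,0],[0,0,-0.2],0],[[-0.0235,0.0047,0],[0,0,-0.25],0]]' 
python3 -c "
from h import *
st()"
```

```text
time: 8.68
tool_pos: [580.5, -160.0, 98.8]
tcp_rot: [-14.6, 89.8, -17.3]
ft_force: [3.1, -0.2, -2.2]
finger_gap: 43.0
t 8.68 pos [ 580.5 -160.    98.8] xax [ 0.004 -0.001 -1.   ] zyaw -2.67 q [-20.3  13.7  93.3   0.   72.7 -17.6] F [ 3.1 -0.2 -2.2] M [-0.28 -0.35 -0.02] gap 43.0
time: 9.1
tool_pos: [557.0, -155.8, 98.9]
tcp_rot: [-9.7, 89.7, -26.7]
ft_force: [3.1, -1.8, -1.8]
finger_gap: 42.6
t 9.1 pos [ 557.  -155.8   98.9] xax [ 0.004 -0.002 -1.   ] zyaw -17.01 q [-20.7  10.2  97.3  -0.   72.2  -3.7] F [ 3.1 -1.8 -1.8] M [-0.44 -0.34 -0.06] gap 42.6
```

```bash
python3 -m jog '[[[-0.0044,0.0016,0],[0,0,-0.05],0],[[-0.0084,0.0033,0],[0,0,-0.1],0],[[-0.0126,0.0055,0],[0,0,-0.15],0],[[-0.0168,0.0078,0],[0,0,-0.2],0],[[-0.0208,0.0104,0],[0,0,-0.25],0]]' 
python3 -c "
from h import *
st()"
python3 -m jog '[[[-0.0038,0.0026,0],[0,0,-0.05],0],[[-0.0056,0.0041,0],[0,0,-0.08],0],[[-0.0075,0.0055,0],[0,0,-0.1],0]]' 
python3 -c "
from h import *
st()"
```

```text
time: 9.52
tool_pos: [536.1, -145.5, 98.9]
tcp_rot: [1.0, 89.7, -30.3]
ft_force: [0.5, -3.8, -1.1]
finger_gap: 42.8
t 9.52 pos [ 536.1 -145.5   98.9] xax [ 0.004 -0.002 -1.   ] zyaw -31.34 q [-20.4   6.8 101.1  -0.   71.8  10.9] F [ 0.5 -3.8 -1.1] M [-0.53 -0.24 -0.09] gap 42.8
time: 9.77
tool_pos: [528.6, -139.8, 98.8]
tcp_rot: [9.1, 89.8, -27.9]
ft_force: [0.8, -1.2, 2.6]
finger_gap: 43.0
t 9.77 pos [ 528.6 -139.8   98.8] xax [ 0.004 -0.002 -1.   ] zyaw -37.0 q [-20.2   5.6 102.5  -0.   71.7  16.8] F [ 0.8 -1.2  2.6] M [-0.41 -0.23 -0.05] gap 43.0
```

```bash
python3 -m jog '[[[-0.0024,0.0021,0],[0,0,-0.03],0],[[-0.0047,0.0042,0],[0,0,-0.06],0],[[-0.007,0.0064,0],[0,0,-0.09],0]]' 
python3 -c "
from h import *
st()"
```

```text
time: 10.02
tool_pos: [521.5, -133.3, 98.5]
tcp_rot: [14.5, 89.8, -27.6]
ft_force: [1.4, -2.6, 1.6]
finger_gap: 42.6
t 10.02 pos [ 521.5 -133.3   98.5] xax [ 0.003 -0.002 -1.   ] zyaw -42.13 q [-19.8   4.3 103.8  -0.   71.6  22.4] F [ 1.4 -2.6  1.6] M [-0.41 -0.09 -0.01] gap 42.6
```

```bash
python3 -m jog '[[[-0.0014,0.0014,0],[0,0,-0.02],0],[[-0.0028,0.0028,0],[0,0,-0.04],0]]' 
python3 -c "
from h import *
st()"
```

```text
time: 10.18
tool_pos: [518.4, -130.1, 97.9]
tcp_rot: [23.7, 89.8, -20.6]
ft_force: [1.3, -1.9, 1.4]
finger_gap: 42.8
t 10.18 pos [ 518.4 -130.1   97.9] xax [ 0.003 -0.001 -1.   ] zyaw -44.37 q [-19.6   3.8 104.4  -0.   71.6  24.8] F [ 1.3 -1.9  1.4] M [-0.24 -0.23 -0.04] gap 42.8
```

```bash
python3 -m jog '[[[-0.001,0.0011,0],[0,0,-0.02],0],[[-0.002,0.0022,0],[0,0,-0.03],0]]' 
python3 -c "
from h import *
st()"
```

```text
time: 10.35
tool_pos: [516.1, -127.7, 97.0]
tcp_rot: [24.5, 89.9, -21.6]
ft_force: [7.5, -8.1, 1.0]
finger_gap: 42.8
t 10.35 pos [ 516.1 -127.7   97. ] xax [ 0.002 -0.001 -1.   ] zyaw -46.1 q [-19.4   3.5 104.8  -0.   71.5  26.7] F [ 7.5 -8.1  1. ] M [-1.09 -1.37  0.03] gap 42.8
```

Force rose from 2 N to 11 N right where the stop was expected. A small extra push to confirm.

```bash
python3 -m jog '[[[-0.0008,0.0009,0],[0,0,0],0],[[-0.0008,0.0009,0],[0,0,0],0],[[-0.0008,0.0009,0],[0,0,0],0]]' 
python3 -c "
from h import *
st()"
```

```text
time: 10.6
tool_pos: [516.1, -127.8, 97.1]
tcp_rot: [13.8, 89.8, -32.2]
ft_force: [7.1, -6.2, -1.2]
finger_gap: 43.0
t 10.6 pos [ 516.1 -127.8   97.1] xax [ 0.004 -0.002 -1.   ] zyaw -46.03 q [-1.940e+01  3.400e+00  1.049e+02 -1.000e-01  7.140e+01  2.660e+01] F [ 7.1 -6.2 -1.2] M [-0.98 -1.07  0.02] gap 43.0
```

Position holds still against the push, so the lever is on its stop. Backing off to centre, rising, and moving clear to look.

```bash
python3 -m jog '[[[0.003,-0.003,0],[0,0,0],0],[[0.0062,-0.0065,0],[0,0,0],0],[[0.0062,-0.0065,0],[0,0,0],0.1],[[0.0062,-0.0065,0],[0,0,0],0.1]]' 
python3 -c "
from h import *
st()"
python3 -m jog '[[[0,0,0.02],[0,0,0],0.1],[[0,0,0.045],[0,0,0],0.1],[[0,0,0.07],[0,0,0],0.1],[[0,0,0.1],[0,0,0],0.1],[[0,0,0.13],[0,0,0],0.1]]'
python3 -m jog '[[[-0.02,0.03,0.01],[0,0,0],0.1],[[-0.04,0.06,0.01],[0,0,0],0.1],[[-0.06,0.09,0.01],[0,0,0],0.1],[[-0.08,0.12,0.01],[0,0,0],0.1],[[-0.09,0.15,0.01],[0,0,0],0.1]]'
python3 -m jog '[[[0,0.03,0.0],[0,0,0],0.1],[[0,0.06,0],[0,0,0],0.1],[[0,0.09,0],[0,0,0],0.1],[[0,0.12,0],[0,0,0],0.1],[[0,0.15,0],[0,0,0],0.1]]'
python3 -m jog '[[[0,0.03,0.0],[0,0,0],0.1],[[0,0.06,0],[0,0,0],0.1],[[0,0.09,0],[0,0,0],0.1],[[0,0.12,0],[0,0,0],0.1],[[0,0.12,0],[0,0,0],0.1]]'
python3 -c "
from h import *
st()
for n in('top','scene'):
    i=vision.snapshot(n)[:,:,::-1]; cv2.imwrite(f'pics/{n}4.png',i)
i1=cv2.imread('pics/top4.png')[150:280,200:350];i2=cv2.imread('pics/scene4.png')[125:255,180:330]
cv2.imwrite('pics/c4.png',cv2.resize(np.hstack([i1,i2]),None,fx=2.66,fy=2.66,interpolation=cv2.INTER_CUBIC))
cv2.imwrite('pics/t4.png',cv2.resize(cv2.imread('pics/top4.png'),(800,600)))
"
```

```text
time: 10.93
tool_pos: [520.4, -133.0, 95.8]
tcp_rot: [-162.8, 89.9, 151.1]
ft_force: [0.4, -0.2, 0.1]
finger_gap: 46.8
t 10.93 pos [ 520.4 -133.    95.8] xax [-0.001  0.001 -1.   ] zyaw -46.02 q [-19.8   4.6 103.8   0.   71.7  26.2] F [ 0.4 -0.2  0.1] M [-0.01 -0.06  0.01] gap 46.8
time: 11.35
tool_pos: [519.9, -132.7, 226.8]
tcp_rot: [-158.6, 89.9, 155.4]
ft_force: [0.5, -0.4, -0.8]
finger_gap: 46.9
time: 11.77
tool_pos: [428.6, 18.1, 236.0]
tcp_rot: [-148.1, 89.9, 165.8]
ft_force: [-0.1, 0.7, 0.6]
finger_gap: 47.0
time: 12.18
tool_pos: [430.0, 168.4, 236.2]
tcp_rot: [-141.3, 90.0, 172.7]
ft_force: [0.7, -0.2, 0.6]
finger_gap: 46.9
time: 12.6
tool_pos: [429.5, 291.1, 235.8]
tcp_rot: [176.0, 89.9, 130.2]
ft_force: [0.3, 0.1, 0.3]
finger_gap: 47.3
t 12.6 pos [429.5 291.1 235.8] xax [-0.001  0.002 -1.   ] zyaw -45.82 q [28.4 -5.1 98.3  0.1 86.7 74.2] F [0.3 0.1 0.3] M [ 0.02 -0.03  0.  ] gap 47.3
```

View pics/c4.png

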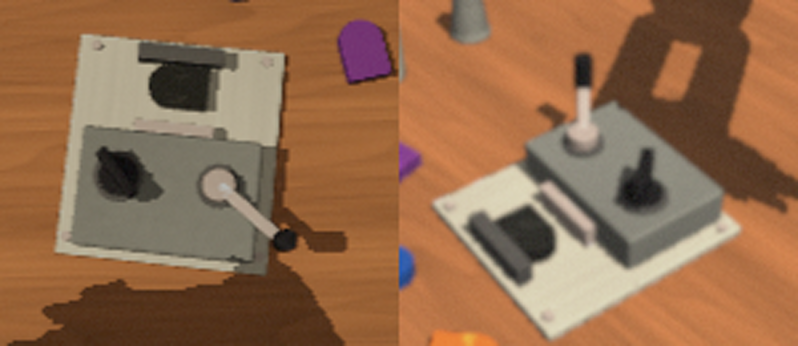

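View pics/t4.png

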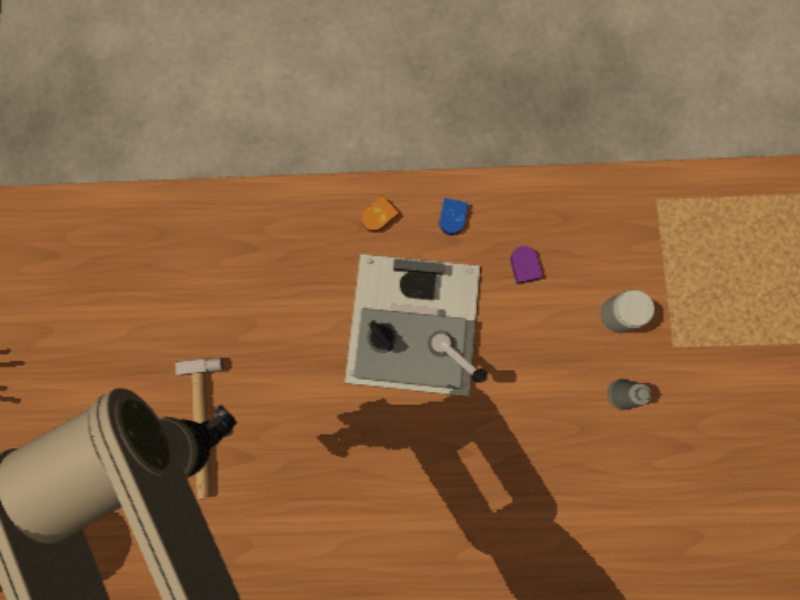

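The jaw has backed up near the housing and the heel is unmoved at (181,87) in the left half. The knob is now at (285,240). Hammer, tin and cone are where they were. A numeric check of the lever and bar angles:

Run:
```python
from h import *
def t(p): return (np.array(p,float)+.5)/2.66-.5+np.array([200,150])
def s(p): return (np.array(p,float)+.5)/2.66-.5+np.array([180,125])
k=tri("top",t([(285,238)]),"scene",s([(584-399,60)]))[0]; print(k)
d=k[:2]-np.array([585.1,-69.9]); print("lever",np.radians(-7.5)-np.arctan2(d[1],d[0])-1.2,np.linalg.norm(d))
a=cv2.imread("pics/top0.png").astype(int);b=cv2.imread("pics/top4.png").astype(int)
for n,(x0,x1,y0,y1) in dict(heel=(252,284,172,193),tin=(380,425,182,216),cone=(385,420,240,265)).items():
    c=[]
    for i in(a,b):
        g=i[y0:y1,x0:x1]; m=(g.max(2)<50) if n=="heel" else (g.max(2)-g.min(2)<25)
        ys,xs=np.nonzero(m); c.append((xs.mean().round(2),ys.mean().round(2),len(xs)))
    print(n,c)
```

```text
[ 523.16546672 -132.8830731   112.6887925 ]
lever 1.0169011420199514 88.33319823119488
heel [(np.float64(15.33), np.float64(8.73), 343), (np.float64(15.42), np.float64(9.18), 355)]
tin [(np.float64(11.92), np.float64(21.34), 171), (np.float64(13.03), np.float64(22.45), 111)]
cone [(np.float64(16.47), np.float64(11.89), 394), (np.float64(16.17), np.float64(11.96), 374)]
```

Lever is at about 1.0 rad, and the heel, tin and cone have not moved. Handing in.

```bash
python3 -c "
from h import *
print(order.hand_in()); st()"
```

```text
the job is handed in; nothing more can be done
None
the job is handed in; nothing more can be done
```

The clamp is open and the job was handed in at about 12.7 s; the hand-in reports no verdict.

- **Lock:** I turned the bar handle clockwise in one grasp, with no regrip needed. It came up against its stop at about 2.43–2.45 rad, where the wrist moment rose from about 0.15 to 0.82 N m. The lever was still shut at that point.
- **Lever:** I swept the knob round between the open fingers to its end stop, where the force rose from about 2 to 11 N and further pushing did not move it. Triangulation from the last two pictures gives about 1.02 rad, which within error matches the 1.0 rad stop.
- **Jaw and heel block:** The pictures show the jaw drawn back to the housing. I did not measure the opening separately. The heel block moved less than 1 pixel in the top view.
- **Bystanders:** The cone moved less than 1 pixel. The tin's mask moved about 1 pixel and shrank from 171 to 111 pixels; I put that down to lighting, because the tin looks in the same place by eye. The hammer was checked by eye only; its head is unmoved, but the arm hides part of the handle in the last top view.
- **Robot:** The gripper was clear of everything at hand-in, with wrist force near zero.
- **Disagreement:** The two cameras placed the clamp about 5 mm apart in y. I used the mean, then corrected it by feel when gripping the handle.

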